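# Fold back the bay's bifold gate and slide the tube rack in

### The job

Push the blue bifold gate of the sample bay inward at its orange fold post and on along the track, until both panels are fully folded back against the far jamb. Only then slide the rack of sample tubes that waits before the gate along the table through the open gateway until it is wholly inside the bay. Keep the rack upright and on the table, do not lift it, leave the gate folded back, and do not disturb the bottles standing by.

Things in the scene. Friction and masses are not known exactly. Their poses are not given: they have to be found in the camera images.
- bay: Fixed pen, no roof or floor: white walls on 3 sides, 70 mm high; corner posts 74 mm. Origin on the table, mid-gateway on the track line (flush, nothing to climb). y axis points into the bay, x along the track to the jamb that carries the gate (far side from the robot). Gateway y = 0, x = -100 to 100 mm; inner faces of side walls x = +/-109 mm, of back wall y = 226 mm. Place and yaw vary.
- gate (a joint): Bifold gate, two blue panels 100 mm wide, 8 thick, 74 high. Value: angle q (rad) of the panel hung on the jamb at bay x = 100, y = 0 mm: 0 closed flat, 1.45 stop, fully folded. Fold at bay x = 100 - 100 cos q, y = 100 sin q mm (moves inward only); the second panel's leading edge runs on the track at x = 100 - 200 cos q. Starts ajar. Light friction, no spring: stays where left.
- gate_post (a point): Middle (96.5 mm above the table) of the orange round post, 16 mm in diameter, on the fold hinge; it stands from 74 to 119 mm above the table, above the panels' tops, and can be pushed from any side there.
- rack_center (a point): Centre, 44 mm up, of the loose white rack of tubes with coloured caps: 52 mm wide (its x axis), 147 long (its y), 88 high over the caps, about 0.3 kg. Its flat end cheeks are 52 mm wide, solid from the table to 62 mm up, and can be pushed. Starts on the table outside the bay before the gateway, length roughly along the bay's y axis.
- rack_end_a (a point): Middle of the rack's end face at +73.5 mm along its own y axis (the leading end), 44 mm up.
- rack_end_b (a point): Middle of the rack's end face at -73.5 mm along its own y axis (the trailing end), 44 mm up.
- green_bottle: Loose reagent bottle with a green cap, 48 mm in diameter, 95 mm high, standing near the table's right edge, to the right of the work: leave alone. Origin at its underside.
- white_bottle: Loose plain white bottle, 48 mm in diameter, 98 mm high, standing to the right of the work: leave alone. Origin at its underside.

How it is judged:
By the outcome, as a careful person would: the job done as asked, in the order asked, and still so for the second after the job is handed in, with the robot touching nothing.
It also fails if it takes over 64 s, if anything falls off the work surface, if the arm or the gripper's body presses on something with over 40 N, if the wrist force passes 120 N, or if a joint passes its speed limit or range.

### The arm

A 6-joint arm with a two-finger parallel gripper is mounted at the origin on a cart in front of the work surface, level with it; the furniture and walls round the work are solid. World frame = base frame: x ahead of the robot, y to its left, z up, the work surface at z = 0. Lengths are in m, angles in degrees, forces in N, time in s.
With the tool pointing down it reaches from about 0.35 to 0.875 m from the base axis. Payload 4.2 kg.
Tool frame: the origin (TCP) lies at the very end of the fingers, on their centre line; the grasp point (between the pads) lies 19 mm behind it; z points along the fingers, y is the line along which they close (so a half turn about z gives the same grasp; the last joint's range is limited). The gripper opens to 87 mm and grips with 3 to 60 N. Pads are 19 mm wide; open, the fingers measure 117 mm over their backs; the gripper's body (75 mm by 190 mm) begins 51 mm behind the grasp point.
Start: joints at [80.993, 22.042, 0.453, 0, -68.411, -14.817], TCP at [0.252, 0.572, 0.223] pointing down, gripper open.
Joint ranges: [-179.83, 179.83], [-69.29, 118.12], [-61.27, 80.66], [-181.25, 117.63], [-171.15, -9.14], [-177.46, 177.46]. Speed limits (degrees/s): [159.86, 159.86, 180, 180, 180, 180].

### API

Orientations are given as a 3x3 rotation matrix whose columns are the frame's x, y, z axes.
In Python, from station import * gives the robot as it stands.
- The arm moves only by the shell command python3 -m pendant 'ROWS'. ROWS is JSON, a list of rows, each an object of numbers: "x", "y", "z": the shift along the world's x, y, z normalised to -1 to 1, where 1 is 250 mm; "rx", "ry", "rz": the turn, a rotation vector about the world's x, y, z normalised to -1 to 1, where 1 is 180 degrees; "claw": the opening, from 0 (shut) to 1 (fully open). A call has exactly 8 rows; each row is the pose to reach, as a shift and turn from the pose commanded when the call began, turning the shorter way round; what a row does not reach only later rows make up. A row lasts 1/8 s, in which the tool goes at most 62.5 mm and 10.7 degrees, less where a joint would pass 70% of its speed; a pose out of reach is approached as far as the arm can. A call with a number of a shift or a turn outside -1 to 1 is refused whole. A call with a gripper value outside its range is refused whole. The fingers move at their own pace and stop on an object; the grip force is fixed at half the most. Time passes only in rows, so rows that repeat a pose let the fingers close, or fill a call up. It gives the time, the measured TCP pose, the force, the opening and the grip force at its end, in the units of the state.
- sense(): the state, without advancing time (a new reading comes with each control period).
- capture(name): name is "side" or "top"; returns a dict with "color" (480x640x3 uint8, red, green, blue), "mtx" (3x3 intrinsics, pixels), "world_to_cam" (4x4, takes a point from world to camera coordinates). Camera axes: x right, y up, looking along -z (the intrinsics and any distortion apply to the point x, -y, -z); pixel columns grow to the right and rows downward; lengths in m; the calibration is good to about 2 mm. A picture is of the moment at which its call begins. There is no depth.
- finish_job(): hands the job in; it is judged then, once.
Trained networks look in a picture, given as the dict that the camera call returned (one of the last four; its "shot" number tells which), for a name from the list of things; names that differ only in an ending like _2 or _b are one class to them, and where a whole thing is asked for, a point or a joint stands for the part that bears it (a point fixed in the world has none). Each returns a list of dicts, best first, with "conf" (0 to 1); they miss things now and then, are a little off and sometimes report something else, mostly with a low value. They report only what shows in the picture. A call takes as long as a camera call.
- search_frame(picture, label): "centre" ([column, row] in pixels, amid what is visible of it).
- regions_of(picture, label): "region" (480x640 bool, what is visible of it) and "centre" ([column, row] in pixels, amid what is visible of it).
The state is a dict: "time_s": time; "joints": joint angles; "joint_velocities": joint speeds; "effort": joint torques, N m; "tcp_pos": TCP position; "ee_rot": TCP orientation; "wrist_force": force on the tool from outside, world axes, zero at the start; "moment": the same for the moment, N m; "gripper_width": opening from 0.0 (shut) to 1.0 (fully open); "gripper_force": force on a finger pad.
Only numpy, scipy, OpenCV 4.12 (cv2) and the standard library are available. Lean on these libraries where they do the work, as an engineer would, in place of code of your own. Each camera call takes 0.05 s, during which the arm holds its last target. There are 200 camera calls.

## Working session

There is one attempt and no reset: what is moved stays moved. The work goes in short steps, Python scripts to look and compute and a shell command to move; the robot and the scene stay as the last step left them, time stands still between calls to the robot, and variables do not carry over. Pictures are saved under pics/ and viewed, at most 10 in all, crops included, and the job is handed in when it is done.

```bash
mkdir -p pics; cat > h.py <<'E'
from station import *
import numpy as np, cv2
def ray(p,uv):
    M=np.array(p["world_to_cam"]);K=np.array(p["mtx"])
    d=np.linalg.inv(K)@[uv[0],uv[1],1]; d=np.array([d[0],-d[1],-d[2]])
    R=M[:3,:3];return -R.T@M[:3,3], R.T@d
def atz(p,uv,z):
    c,d=ray(p,uv); return c+d*(z-c[2])/d[2]
def proj(p,X):
    M=np.array(p["world_to_cam"]);K=np.array(p["mtx"])
    c=M[:3,:3]@X+M[:3,3]; q=K@[c[0],-c[1],-c[2]]; return q[:2]/q[2]
E
python3 - <<'E'
from h import *
s=sense();print(s["time_s"],s["tcp_pos"],s["ee_rot"],s["wrist_force"])
Z=dict(gate_post=.0965,rack_center=.05,bay=.07,gate=.05,green_bottle=.09,white_bottle=.09)
for n in("top","side"):
    p=capture(n);print(n,[k for k in p]);cv2.imwrite(f"pics/{n}0.png",p["color"][:,:,::-1])
    for l,z in Z.items():
        for r in search_frame(p,l)[:2]: print(l,r["conf"],np.round(r["centre"]),atz(p,r["centre"],z).round(3))
E
```

```text
0.0 [0.25214426 0.57122428 0.22145024] [[ 9.14716313e-01 -4.04095695e-01 -8.57493834e-04]
 [-4.04096604e-01 -9.14714152e-01 -1.98880135e-03]
 [ 1.93043167e-05  2.16569938e-03 -9.99997655e-01]] [ 0.3621221   0.12520445 -0.04564199]
top ['color', 'mtx', 'world_to_cam', 'shot']
gate_post 0.59 [208. 248.] [0.542 0.091 0.097]
rack_center 0.75 [293. 245.] [ 0.552 -0.084  0.05 ]
bay 0.64 [118. 252.] [0.54  0.289 0.07 ]
gate 0.61 [208. 250.] [0.544 0.103 0.05 ]
green_bottle 0.77 [423. 199.] [ 0.646 -0.367  0.09 ]
green_bottle 0.47 [116. 252.] [0.538 0.283 0.09 ]
white_bottle 0.59 [430. 281.] [ 0.468 -0.374  0.09 ]
side ['color', 'mtx', 'world_to_cam', 'shot']
gate_post 0.58 [280. 352.] [0.514 0.153 0.097]
gate_post 0.2 [307. 281.] [0.534 0.006 0.097]
rack_center 0.78 [307. 286.] [ 0.554 -0.045  0.05 ]
gate 0.88 [276. 356.] [0.537 0.113 0.05 ]
green_bottle 0.64 [317. 187.] [ 0.627 -0.297  0.09 ]
white_bottle 0.97 [408. 203.] [ 0.455 -0.292  0.09 ]
```

View pics/top0.png

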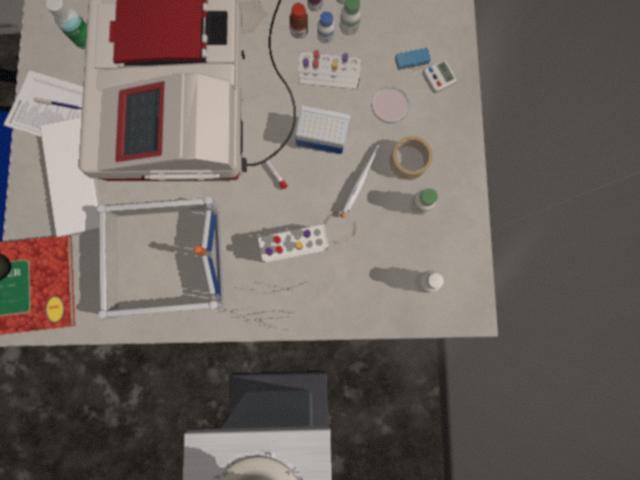

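View pics/side0.png

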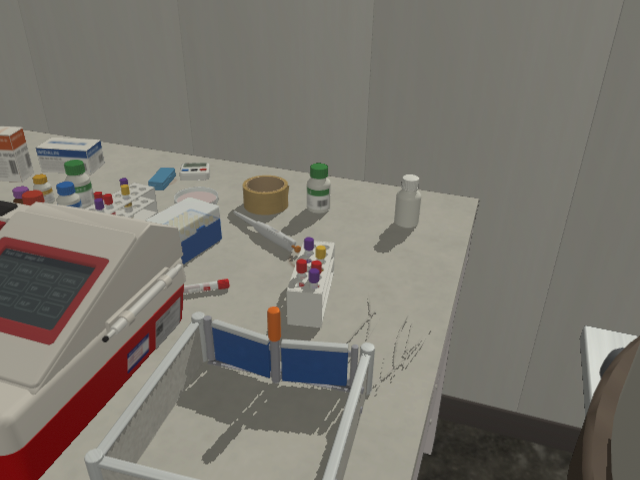

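The top view shows the bay with posts at about (102,208), (208,203), (217,305) and (103,313). The orange post is near (200,250), the rack near (293,244), and the bottles at (427,200) and (432,282). The side view agrees: orange post at (274,325), rack at (310,280). I'll zoom in to measure exactly.

```bash
python3 - <<'E'
from h import *
t=cv2.imread("pics/top0.png");s=cv2.imread("pics/side0.png")
a=cv2.resize(t[190:325,90:340],None,fx=3.2,fy=3.2,interpolation=cv2.INTER_CUBIC);cv2.imwrite("pics/topz.png",a)
P=capture("top");Q=capture("side")
def orange(im):
    h=cv2.cvtColor(im,cv2.COLOR_RGB2HSV);m=((h[...,0]>4)&(h[...,0]<16)&(h[...,1]>190)&(h[...,2]>130)).astype(np.uint8)
    n,_,st,c=cv2.connectedComponentsWithStats(m);return [(st[i],c[i].round(1)) for i in range(1,n) if st[i][4]>12]
for p in(P,Q):
    print(orange(p["color"]))
    c,d=ray(p,[320,240]);print("cam",c,d)
for l in("rack_center",):
  for p in (P,Q):
    for r in regions_of(p,l)[:1]:
        m=r["region"].astype(np.uint8);print(r["conf"],m.sum(),cv2.minAreaRect(cv2.findNonZero(m)))
E
```

```text
[]
cam [ 0.43086814 -0.11824451  1.01909681] [ 0.13511277 -0.02600069 -0.99054851]
[(array([268, 307,  12,  34, 253], dtype=int32), array([273.2, 322.4]))]
cam [0.31068825 0.61365287 0.53718125] [ 0.27809717 -0.8187345  -0.50242403]
0.58 1748 ((293.0384521484375, 242.69232177734375), (26.475679397583008, 67.66006469726562), 78.69007110595703)
0.98 3323 ((309.6412353515625, 283.0330505371094), (41.8271598815918, 89.64146423339844), 13.172553062438965)
```

View pics/topz.png

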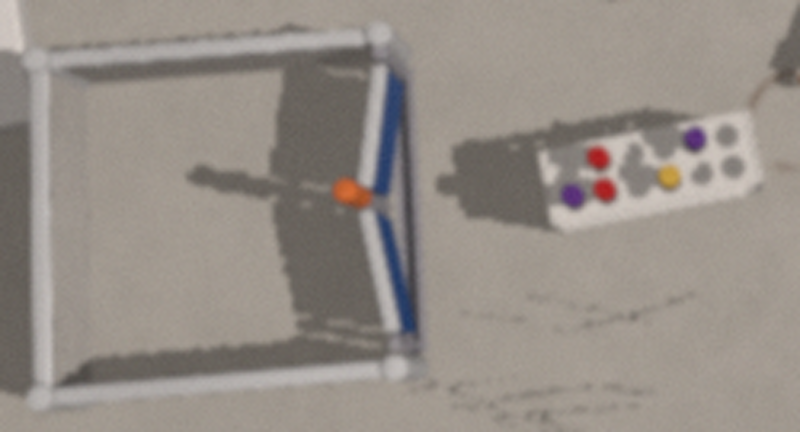

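The zoom shows the corner post tops, orange post and rack corners clearly enough to fit the poses.

```bash
python3 - <<'E'
from h import *
from scipy.optimize import least_squares
P=capture("top");Q=capture("side")
Z=lambda u,v:(u/3.2+90-.34,v/3.2+190-.34)
C=np.array([atz(P,Z(*p),.074) for p in[(37,60),(380,37),(397,367),(38,397)]]);print(C.round(4))
fl,fr,nr,nl=C[:,:2]
print("lens",[np.linalg.norm(v).round(4) for v in(fl-fr,nl-nr,fr-nr,fl-nl)])
x=fr-nr+fl-nl; y=fl-fr+nl-nr
print("x ang",np.degrees(np.arctan2(x[1],x[0])),"y ang",np.degrees(np.arctan2(y[1],y[0]))-90,"mid",(fr+nr)/2)
print("post top",atz(P,Z(346,190),.119),"bot",atz(P,Z(365,196),.074))
# side: post middle ray, triangulate
c1,d1=ray(P,Z(346,190));c2,d2=ray(Q,(273.5,308))
A=np.c_[d1,-d2];t=np.linalg.lstsq(A,c2-c1,rcond=None)[0];print("tri",c1+d1*t[0],c2+d2*t[1])
R=np.array([atz(P,Z(*p),.062) for p in[(538,150),(748,110),(765,187),(560,232)]])[:,:2];print(R.round(4),[np.linalg.norm(R[i]-R[i-1]).round(4) for i in range(4)])
rc=R.mean(0);d=R[0]+R[3]-R[1]-R[2];print("rack c",rc,"y-axis yaw",np.degrees(np.arctan2(d[1],d[0]))-90)
r=regions_of(Q,"rack_center")[0]; m=r["region"].astype(np.uint8)
cv2.imwrite("pics/sidez.png",cv2.resize(Q["color"][200:420,190:400,::-1],None,fx=2.7,fy=2.7,interpolation=cv2.INTER_CUBIC))
for l in("green_bottle","white_bottle"):
  for p in(P,Q):
    r=search_frame(p,l)[0];print(l,atz(p,r["centre"],.05))
E
```

```text
[[0.6341 0.3266 0.074 ]
 [0.6478 0.0982 0.074 ]
 [0.4259 0.0826 0.074 ]
 [0.4106 0.3139 0.074 ]]
lens [np.float64(0.2288), np.float64(0.2318), np.float64(0.2224), np.float64(0.2239)]
x ang 3.6388136013204777 y ang 3.618929850843628 mid [0.53685747 0.0904037 ]
post top [0.53810696 0.10733096 0.119     ] bot [0.53927149 0.10593113 0.074     ]
tri [0.53798454 0.10707346 0.12002746] [0.54053779 0.10782744 0.12052062]
[[ 0.5707 -0.0076]
 [ 0.5968 -0.1514]
 [ 0.5433 -0.1622]
 [ 0.5144 -0.0227]] [np.float64(0.0583), np.float64(0.1462), np.float64(0.0546), np.float64(0.1424)]
rack c [ 0.55631779 -0.08597362] y-axis yaw 10.988009804202719
green_bottle [ 0.55949311 -0.08761226  0.05      ]
green_bottle [ 0.64793388 -0.38023563  0.05      ]
white_bottle [ 0.47701578 -0.37862183  0.05      ]
white_bottle [ 0.46608861 -0.36632554  0.05      ]
```

View pics/sidez.png

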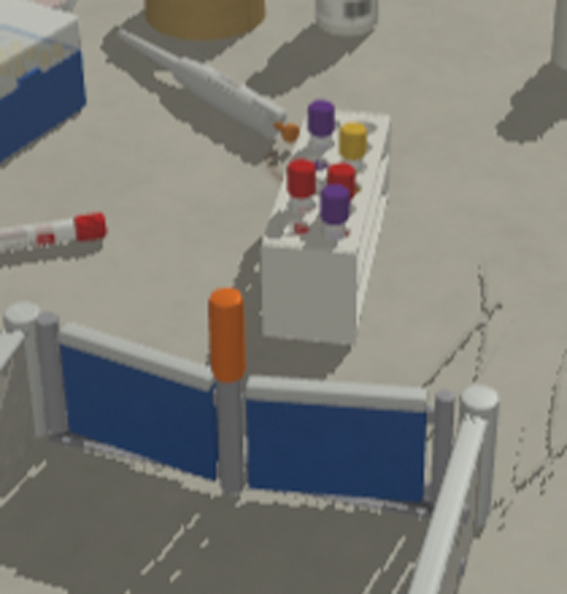

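The side zoom confirms the gate is slightly ajar with the orange post clear above the panels, and the rack's end cheek faces the gateway. The bay fits its given size: yaw is about 3.6°, origin (0.537, 0.090), and q≈0.16. I'll move over the outer side of the post with the fingers shut.

```bash
python3 -m pendant '[{"x":0.05,"y":-0.08,"rz":-0.04,"claw":0},{"x":0.13,"y":-0.22,"rz":-0.09,"claw":0},{"x":0.21,"y":-0.36,"rz":-0.14,"claw":0},{"x":0.3,"y":-0.5,"rz":-0.19,"claw":0},{"x":0.38,"y":-0.64,"rz":-0.24,"claw":0},{"x":0.46,"y":-0.78,"rz":-0.29,"claw":0},{"x":0.54,"y":-0.9,"rz":-0.33,"claw":0},{"x":0.6,"y":-1,"rz":-0.348,"claw":0}]'
python3 -m pendant '[{"x":0.08,"y":-0.14,"claw":0},{"x":0.16,"y":-0.28,"claw":0},{"x":0.24,"y":-0.42,"claw":0},{"x":0.32,"y":-0.56,"claw":0},{"x":0.4,"y":-0.7,"claw":0},{"x":0.48,"y":-0.84,"claw":0},{"x":0.53,"y":-0.95,"claw":0},{"x":0.558,"y":-1,"claw":0}]'
python3 -c "
from h import *
s=sense();print(s['ee_rot'],s['joints'])"
```

```text
[[ 9.14767286e-01 -4.03981203e-01 -1.14081296e-05]
 [-4.03981200e-01 -9.14767282e-01  9.70010702e-05]
 [-4.96223927e-05 -8.41247359e-05 -9.99999995e-01]] [ 8.09928410e+01  2.20401033e+01  4.53641708e-01 -1.63007134e-03
 -6.84081515e+01 -1.48195410e+01]$[0]: bad value
$[0]: bad value
```

```bash
python3 -m pendant '[{"x":0.05,"y":-0.08,"z":0,"rx":0,"ry":0,"rz":-0.04,"claw":0},{"x":0.13,"y":-0.22,"z":0,"rx":0,"ry":0,"rz":-0.09,"claw":0},{"x":0.21,"y":-0.36,"z":0,"rx":0,"ry":0,"rz":-0.14,"claw":0},{"x":0.3,"y":-0.5,"z":0,"rx":0,"ry":0,"rz":-0.19,"claw":0},{"x":0.38,"y":-0.64,"z":0,"rx":0,"ry":0,"rz":-0.24,"claw":0},{"x":0.46,"y":-0.78,"z":0,"rx":0,"ry":0,"rz":-0.29,"claw":0},{"x":0.54,"y":-0.9,"z":0,"rx":0,"ry":0,"rz":-0.33,"claw":0},{"x":0.6,"y":-1,"z":0,"rx":0,"ry":0,"rz":-0.348,"claw":0}]'
```

```text
time_s: 2.25
tcp_pos: [0.4031, 0.3205, 0.2228]
ee_rot: [[0.059, -0.998, 0.0], [-0.998, -0.059, 0.0], [-0.0, -0.0, -1.0]]
wrist_force: [-0.7, 0.4, 0.4]
gripper_width: 0.168
gripper_force: 0.0
```

```bash
python3 -m pendant '[{"x":0.08,"y":-0.14,"z":0,"rx":0,"ry":0,"rz":0,"claw":0},{"x":0.16,"y":-0.28,"z":0,"rx":0,"ry":0,"rz":0,"claw":0},{"x":0.24,"y":-0.42,"z":0,"rx":0,"ry":0,"rz":0,"claw":0},{"x":0.32,"y":-0.56,"z":0,"rx":0,"ry":0,"rz":0,"claw":0},{"x":0.4,"y":-0.7,"z":0,"rx":0,"ry":0,"rz":0,"claw":0},{"x":0.48,"y":-0.84,"z":0,"rx":0,"ry":0,"rz":0,"claw":0},{"x":0.53,"y":-0.95,"z":0,"rx":0,"ry":0,"rz":0,"claw":0},{"x":0.554,"y":-1,"z":0,"rx":0,"ry":0,"rz":0,"claw":0}]'
python3 - <<'E'
from h import *
s=sense();T=np.array(s["tcp_pos"]);print(s["joints"],T)
o=np.array([.537,.0904]);a=np.radians(3.63);B=np.array([[np.cos(a),-np.sin(a)],[np.sin(a),np.cos(a)]])
for q in np.r_[.14,np.linspace(.25,1.45,10),1.5]:
    f=np.array([.1-.1*np.cos(q),.1*np.sin(q)]);t=np.array([np.sin(q),np.cos(q)])
    w=o+B@(f-.0178*t); print(round(q,2),w.round(4),((w-T[:2])/.25).round(3),"rz",round(-np.degrees(q)/180,3))
E
```

```text
time_s: 3.25
tcp_pos: [0.5413, 0.0705, 0.2225]
ee_rot: [[0.06, -0.998, -0.0], [-0.998, -0.06, 0.0], [-0.0, 0.0, -1.0]]
wrist_force: [-0.6, -0.1, -0.2]
gripper_width: 0.003
gripper_force: 0.0
[ 2.44354071e+01  1.43513368e+01 -1.07439227e+01 -1.40236125e-03
 -6.49049005e+01 -2.09996867e+01] [0.54134595 0.07045456 0.22251049]
0.14 [0.5357 0.0866] [-0.022  0.065] rz -0.045
0.25 [0.5352 0.0978] [-0.024  0.109] rz -0.08
0.38 [0.5363 0.1113] [-0.02   0.163] rz -0.122
0.52 [0.5391 0.1245] [-0.009  0.216] rz -0.164
0.65 [0.5437 0.1373] [0.009 0.267] rz -0.207
0.78 [0.5499 0.1493] [0.034 0.315] rz -0.249
0.92 [0.5576 0.1604] [0.065 0.36 ] rz -0.292
1.05 [0.5668 0.1703] [0.102 0.4  ] rz -0.334
1.18 [0.5772 0.179 ] [0.143 0.434] rz -0.377
1.32 [0.5887 0.1862] [0.189 0.463] rz -0.419
1.45 [0.601  0.1918] [0.239 0.485] rz -0.462
1.5 [0.6058 0.1935] [0.258 0.492] rz -0.477
```

```bash
python3 -m pendant '[{"x":0,"y":0,"z":-0.1,"rx":0,"ry":0,"rz":0,"claw":0},{"x":0,"y":0,"z":-0.2,"rx":0,"ry":0,"rz":0,"claw":0},{"x":0,"y":0,"z":-0.3,"rx":0,"ry":0,"rz":0,"claw":0},{"x":0,"y":0,"z":-0.4,"rx":0,"ry":0,"rz":0,"claw":0},{"x":0,"y":0,"z":-0.48,"rx":0,"ry":0,"rz":0,"claw":0},{"x":0,"y":0,"z":-0.53,"rx":0,"ry":0,"rz":0,"claw":0},{"x":-0.01,"y":0.03,"z":-0.538,"rx":0,"ry":0,"rz":-0.02,"claw":0},{"x":-0.022,"y":0.06,"z":-0.538,"rx":0,"ry":0,"rz":-0.045,"claw":0}]'
python3 - <<'E'
from h import *
Q=capture("side");cv2.imwrite("pics/s2.png",Q["color"][150:460,100:500,::-1])
E
```

```text
time_s: 4.25
tcp_pos: [0.5355, 0.0872, 0.088]
ee_rot: [[-0.082, -0.997, 0.0], [-0.997, 0.082, -0.0], [-0.0, -0.0, -1.0]]
wrist_force: [0.1, -0.4, 0.4]
gripper_width: 0.004
gripper_force: 0.0
```

View pics/s2.png

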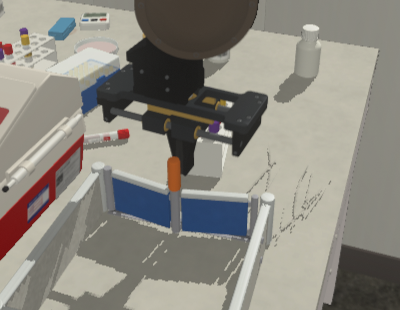

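The side view shows the shut fingers just behind the orange post (about 175,170 in the crop) and clear of the panels and rack. Next I push along the arc.

```bash
python3 -m pendant '[{"x":-0.002,"y":0.049,"z":0,"rx":0,"ry":0,"rz":-0.035,"claw":0},{"x":0,"y":0.076,"z":0,"rx":0,"ry":0,"rz":-0.056,"claw":0},{"x":0.002,"y":0.103,"z":0,"rx":0,"ry":0,"rz":-0.077,"claw":0},{"x":0.007,"y":0.13,"z":0,"rx":0,"ry":0,"rz":-0.098,"claw":0},{"x":0.013,"y":0.156,"z":0,"rx":0,"ry":0,"rz":-0.119,"claw":0},{"x":0.021,"y":0.182,"z":0,"rx":0,"ry":0,"rz":-0.14,"claw":0},{"x":0.031,"y":0.207,"z":0,"rx":0,"ry":0,"rz":-0.162,"claw":0},{"x":0.043,"y":0.231,"z":0,"rx":0,"ry":0,"rz":-0.183,"claw":0}]'
python3 -m pendant '[{"x":0.013,"y":0.024,"z":0,"rx":0,"ry":0,"rz":-0.021,"claw":0},{"x":0.028,"y":0.047,"z":0,"rx":0,"ry":0,"rz":-0.043,"claw":0},{"x":0.044,"y":0.069,"z":0,"rx":0,"ry":0,"rz":-0.064,"claw":0},{"x":0.062,"y":0.09,"z":0,"rx":0,"ry":0,"rz":-0.085,"claw":0},{"x":0.081,"y":0.109,"z":0,"rx":0,"ry":0,"rz":-0.106,"claw":0},{"x":0.101,"y":0.127,"z":0,"rx":0,"ry":0,"rz":-0.127,"claw":0},{"x":0.122,"y":0.143,"z":0,"rx":0,"ry":0,"rz":-0.149,"claw":0},{"x":0.145,"y":0.158,"z":0,"rx":0,"ry":0,"rz":-0.17,"claw":0}]'
python3 - <<'E'
from h import *
Q=capture("side");cv2.imwrite("pics/s3.png",Q["color"][150:460,100:500,::-1])
E
```

```text
time_s: 5.3
tcp_pos: [0.5455, 0.1442, 0.0881]
ee_rot: [[-0.61, -0.793, -0.002], [-0.793, 0.61, -0.001], [0.002, 0.001, -1.0]]
wrist_force: [-1.0, -1.0, 0.1]
gripper_width: 0.005
gripper_force: 0.8
time_s: 6.3
tcp_pos: [0.5815, 0.1841, 0.0879]
ee_rot: [[-0.928, -0.372, -0.002], [-0.372, 0.928, -0.0], [0.002, 0.0, -1.0]]
wrist_force: [-2.6, 0.8, 0.9]
gripper_width: 0.006
gripper_force: 1.0
```

View pics/s3.png

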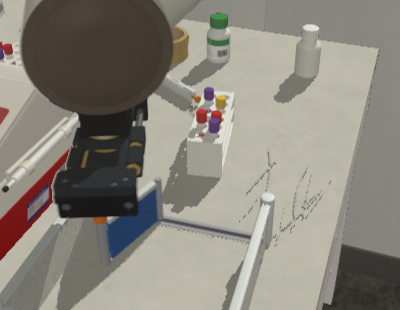

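The gate is mostly folded, with the post at about (100,218) and the panels against the far side. Now the final stretch to the stop.

```bash
python3 -m pendant '[{"x":0.012,"y":0.007,"z":0,"rx":0,"ry":0,"rz":-0.011,"claw":0},{"x":0.023,"y":0.014,"z":0,"rx":0,"ry":0,"rz":-0.021,"claw":0},{"x":0.036,"y":0.02,"z":0,"rx":0,"ry":0,"rz":-0.032,"claw":0},{"x":0.048,"y":0.025,"z":0,"rx":0,"ry":0,"rz":-0.043,"claw":0},{"x":0.06,"y":0.031,"z":0,"rx":0,"ry":0,"rz":-0.054,"claw":0},{"x":0.073,"y":0.036,"z":0,"rx":0,"ry":0,"rz":-0.064,"claw":0},{"x":0.08,"y":0.039,"z":0,"rx":0,"ry":0,"rz":-0.064,"claw":0},{"x":0.085,"y":0.039,"z":0,"rx":0,"ry":0,"rz":-0.064,"claw":0}]'
```

```text
time_s: 7.35
tcp_pos: [0.6028, 0.1938, 0.088]
ee_rot: [[-0.984, -0.18, -0.002], [-0.18, 0.984, -0.0], [0.002, 0.0, -1.0]]
wrist_force: [-6.4, 4.5, 2.6]
gripper_width: 0.005
gripper_force: 3.4
```

```bash
python3 -m pendant '[{"x":0.004,"y":0,"z":0,"rx":0,"ry":0,"rz":0,"claw":0},{"x":0.008,"y":0,"z":0,"rx":0,"ry":0,"rz":0,"claw":0},{"x":0.012,"y":0,"z":0,"rx":0,"ry":0,"rz":0,"claw":0},{"x":0.012,"y":0,"z":0,"rx":0,"ry":0,"rz":0,"claw":0},{"x":0.012,"y":0,"z":0,"rx":0,"ry":0,"rz":0,"claw":0},{"x":0.012,"y":0,"z":0,"rx":0,"ry":0,"rz":0,"claw":0},{"x":0.012,"y":0,"z":0,"rx":0,"ry":0,"rz":0,"claw":0},{"x":0.012,"y":0,"z":0,"rx":0,"ry":0,"rz":0,"claw":0}]'
```

```text
time_s: 8.35
tcp_pos: [0.6029, 0.1937, 0.088]
ee_rot: [[-0.984, -0.18, -0.007], [-0.18, 0.984, -0.001], [0.008, -0.0, -1.0]]
wrist_force: [-12.3, 4.1, 5.0]
gripper_width: 0.006
gripper_force: 6.1
```

The gate is hard against its stop: the force rose but the tool didn't move. I back off, lift and turn.

```bash
python3 -m pendant '[{"x":-0.05,"y":0,"z":0,"rx":0,"ry":0,"rz":0,"claw":0},{"x":-0.14,"y":0,"z":0.03,"rx":0,"ry":0,"rz":0,"claw":0},{"x":-0.22,"y":-0.02,"z":0.15,"rx":0,"ry":0,"rz":0.02,"claw":0},{"x":-0.3,"y":-0.1,"z":0.3,"rx":0,"ry":0,"rz":0.06,"claw":0.1},{"x":-0.38,"y":-0.25,"z":0.42,"rx":0,"ry":0,"rz":0.11,"claw":0.25},{"x":-0.46,"y":-0.42,"z":0.5,"rx":0,"ry":0,"rz":0.16,"claw":0.25},{"x":-0.53,"y":-0.6,"z":0.54,"rx":0,"ry":0,"rz":0.21,"claw":0.25},{"x":-0.58,"y":-0.75,"z":0.54,"rx":0,"ry":0,"rz":0.25,"claw":0.25}]'
python3 -m pendant '[{"x":-0.02,"y":-0.08,"z":0,"rx":0,"ry":0,"rz":0.03,"claw":0.25},{"x":-0.04,"y":-0.18,"z":0,"rx":0,"ry":0,"rz":0.065,"claw":0.25},{"x":-0.05,"y":-0.3,"z":0,"rx":0,"ry":0,"rz":0.1,"claw":0.25},{"x":-0.06,"y":-0.42,"z":0,"rx":0,"ry":0,"rz":0.135,"claw":0.25},{"x":-0.06,"y":-0.54,"z":0,"rx":0,"ry":0,"rz":0.17,"claw":0.25},{"x":-0.06,"y":-0.66,"z":0,"rx":0,"ry":0,"rz":0.205,"claw":0.25},{"x":-0.06,"y":-0.75,"z":0,"rx":0,"ry":0,"rz":0.235,"claw":0.25},{"x":-0.06,"y":-0.8,"z":0,"rx":0,"ry":0,"rz":0.253,"claw":0.25}]'
python3 - <<'E'
from h import *
P=capture("top");a=cv2.resize(P["color"][190:325,90:340,::-1],None,fx=3.2,fy=3.2,interpolation=cv2.INTER_CUBIC);cv2.imwrite("pics/t4.png",a)
E
```

```text
time_s: 9.35
tcp_pos: [0.4617, 0.0044, 0.2248]
ee_rot: [[-0.565, -0.825, 0.005], [-0.825, 0.565, 0.0], [-0.003, -0.004, -1.0]]
wrist_force: [1.0, -0.1, -0.7]
gripper_width: 0.248
gripper_force: 0.0
time_s: 10.35
tcp_pos: [0.4467, -0.1956, 0.2234]
ee_rot: [[0.19, -0.982, 0.002], [-0.982, -0.19, -0.001], [0.002, -0.001, -1.0]]
wrist_force: [-0.1, 0.4, 0.8]
gripper_width: 0.248
gripper_force: 0.0
```

View pics/t4.png

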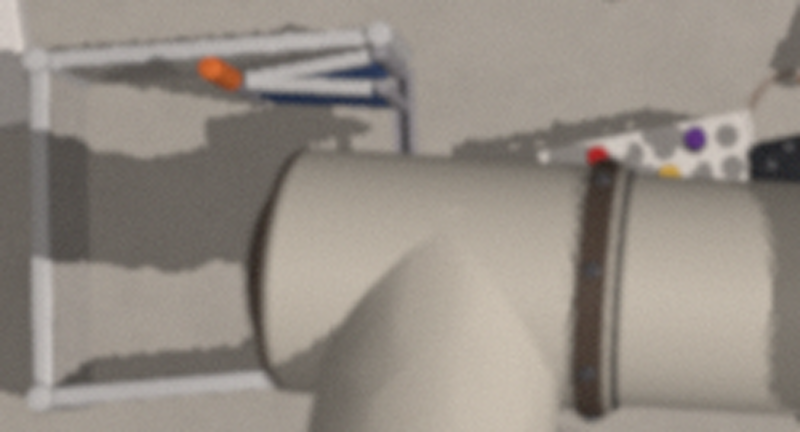

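The gate is fully folded: both panels lie against the far jamb, with the post at zoom (225,73). The rack is unmoved. Next I move behind its trailing end and descend.

```bash
python3 -m pendant '[{"x":0.08,"y":0,"z":0,"rx":0,"ry":0,"rz":0,"claw":0.2},{"x":0.2,"y":0.01,"z":0,"rx":0,"ry":0,"rz":0,"claw":0.2},{"x":0.32,"y":0.02,"z":0,"rx":0,"ry":0,"rz":0,"claw":0.2},{"x":0.42,"y":0.03,"z":0,"rx":0,"ry":0,"rz":0,"claw":0.2},{"x":0.49,"y":0.034,"z":0,"rx":0,"ry":0,"rz":0,"claw":0.2},{"x":0.517,"y":0.034,"z":-0.05,"rx":0,"ry":0,"rz":0,"claw":0.2},{"x":0.517,"y":0.034,"z":-0.13,"rx":0,"ry":0,"rz":0,"claw":0.2},{"x":0.517,"y":0.034,"z":-0.2,"rx":0,"ry":0,"rz":0,"claw":0.2}]'
python3 -m pendant '[{"x":0,"y":0,"z":-0.08,"rx":0,"ry":0,"rz":0,"claw":0.2},{"x":0,"y":0,"z":-0.16,"rx":0,"ry":0,"rz":0,"claw":0.2},{"x":0,"y":0,"z":-0.24,"rx":0,"ry":0,"rz":0,"claw":0.2},{"x":0,"y":0,"z":-0.32,"rx":0,"ry":0,"rz":0,"claw":0.2},{"x":0,"y":0,"z":-0.4,"rx":0,"ry":0,"rz":0,"claw":0.2},{"x":0,"y":0,"z":-0.48,"rx":0,"ry":0,"rz":0,"claw":0.2},{"x":0,"y":0,"z":-0.53,"rx":0,"ry":0,"rz":0,"claw":0.2},{"x":0,"y":0,"z":-0.554,"rx":0,"ry":0,"rz":0,"claw":0.2}]'
python3 - <<'E'
from h import *
P=capture("top");Q=capture("side")
print(atz(P,(164.7,214.7),.074))
a=np.hstack([cv2.resize(P["color"][170:300,200:380,::-1],(400,289),interpolation=cv2.INTER_CUBIC),cv2.resize(Q["color"][150:410,130:490,::-1],(400,289))]);cv2.imwrite("pics/b5.png",a)
E
```

```text
time_s: 11.4
tcp_pos: [0.575, -0.1853, 0.1716]
ee_rot: [[0.189, -0.982, -0.001], [-0.982, -0.189, 0.0], [-0.0, 0.001, -1.0]]
wrist_force: [0.7, -0.3, 0.4]
gripper_width: 0.203
gripper_force: 0.0
time_s: 12.4
tcp_pos: [0.5753, -0.1853, 0.0338]
ee_rot: [[0.189, -0.982, -0.001], [-0.982, -0.189, -0.0], [-0.0, 0.001, -1.0]]
wrist_force: [-0.3, 0.1, 0.3]
gripper_width: 0.2
gripper_force: 0.0
[0.61892594 0.19110686 0.074     ]
```

View pics/b5.png

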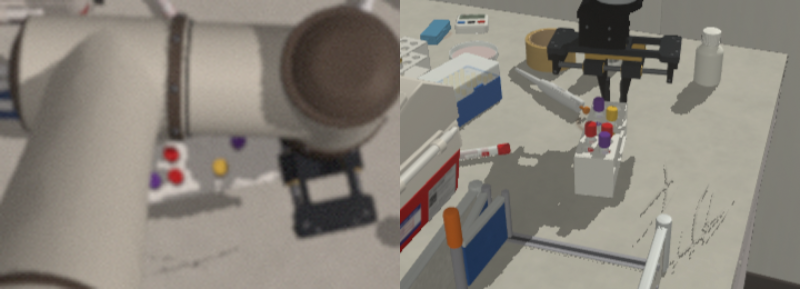

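The fingers are centred behind the rack's trailing cheek, and the gate in the side view is still folded. I push along the rack's own axis.

```bash
python3 -m pendant '[{"x":-0.006,"y":0.03,"z":0,"rx":0,"ry":0,"rz":0,"claw":0.2},{"x":-0.012,"y":0.06,"z":0,"rx":0,"ry":0,"rz":0,"claw":0.2},{"x":-0.017,"y":0.09,"z":0,"rx":0,"ry":0,"rz":0,"claw":0.2},{"x":-0.025,"y":0.13,"z":0,"rx":0,"ry":0,"rz":0,"claw":0.2},{"x":-0.035,"y":0.18,"z":0,"rx":0,"ry":0,"rz":0,"claw":0.2},{"x":-0.045,"y":0.23,"z":0,"rx":0,"ry":0,"rz":0,"claw":0.2},{"x":-0.052,"y":0.27,"z":0,"rx":0,"ry":0,"rz":0,"claw":0.2},{"x":-0.058,"y":0.3,"z":0,"rx":0,"ry":0,"rz":0,"claw":0.2}]'
python3 - <<'E'
from h import *
Q=capture("side");cv2.imwrite("pics/s6.png",Q["color"][150:460,100:500,::-1])
E
```

```text
time_s: 13.5
tcp_pos: [0.5614, -0.1095, 0.0347]
ee_rot: [[0.19, -0.982, 0.0], [-0.982, -0.19, -0.0], [0.0, -0.0, -1.0]]
wrist_force: [-0.1, -3.7, 2.1]
gripper_width: 0.205
gripper_force: 1.7
```

View pics/s6.png

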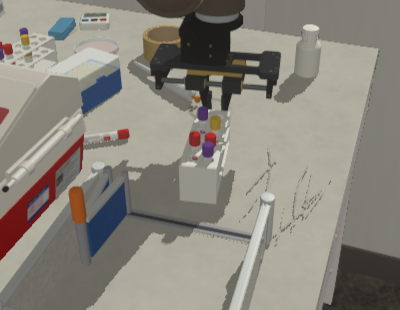

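The rack slides square and upright, with its leading cheek at about (198,185) heading for the gateway. I continue.

```bash
python3 -m pendant '[{"x":-0.008,"y":0.04,"z":0,"rx":0,"ry":0,"rz":0,"claw":0.2},{"x":-0.018,"y":0.09,"z":0,"rx":0,"ry":0,"rz":0,"claw":0.2},{"x":-0.029,"y":0.15,"z":0,"rx":0,"ry":0,"rz":0,"claw":0.2},{"x":-0.041,"y":0.21,"z":0,"rx":0,"ry":0,"rz":0,"claw":0.2},{"x":-0.053,"y":0.27,"z":0,"rx":0,"ry":0,"rz":0,"claw":0.2},{"x":-0.064,"y":0.33,"z":0,"rx":0,"ry":0,"rz":0,"claw":0.2},{"x":-0.075,"y":0.385,"z":0,"rx":0,"ry":0,"rz":0,"claw":0.2},{"x":-0.084,"y":0.43,"z":0,"rx":0,"ry":0,"rz":0,"claw":0.2}]'
python3 - <<'E'
from h import *
Q=capture("side");cv2.imwrite("pics/s7.png",Q["color"][150:460,100:500,::-1])
E
```

```text
time_s: 14.55
tcp_pos: [0.54, -0.0018, 0.0344]
ee_rot: [[0.19, -0.982, -0.001], [-0.982, -0.19, -0.0], [-0.0, 0.001, -1.0]]
wrist_force: [-0.3, -2.1, -0.2]
gripper_width: 0.2
gripper_force: 1.0
```

View pics/s7.png

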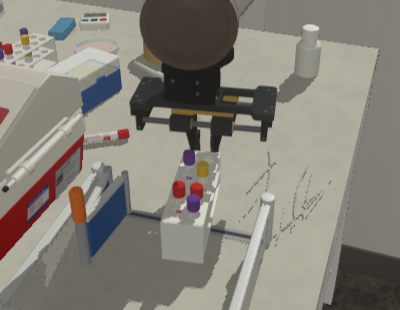

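The rack is passing through the gateway at about (190,210), clear of the folded gate and the near jamb. One last push brings it fully in, then I retreat backward and up.

```bash
python3 -m pendant '[{"x":-0.008,"y":0.04,"z":0,"rx":0,"ry":0,"rz":0,"claw":0.2},{"x":-0.02,"y":0.1,"z":0,"rx":0,"ry":0,"rz":0,"claw":0.2},{"x":-0.032,"y":0.16,"z":0,"rx":0,"ry":0,"rz":0,"claw":0.2},{"x":-0.044,"y":0.22,"z":0,"rx":0,"ry":0,"rz":0,"claw":0.2},{"x":-0.056,"y":0.285,"z":0,"rx":0,"ry":0,"rz":0,"claw":0.2},{"x":-0.068,"y":0.345,"z":0,"rx":0,"ry":0,"rz":0,"claw":0.2},{"x":-0.078,"y":0.4,"z":0,"rx":0,"ry":0,"rz":0,"claw":0.2},{"x":-0.086,"y":0.437,"z":0,"rx":0,"ry":0,"rz":0,"claw":0.2}]'
python3 -m pendant '[{"x":0.003,"y":-0.015,"z":0,"rx":0,"ry":0,"rz":0,"claw":0.2},{"x":0.014,"y":-0.07,"z":0,"rx":0,"ry":0,"rz":0,"claw":0.2},{"x":0.03,"y":-0.16,"z":0,"rx":0,"ry":0,"rz":0,"claw":0.2},{"x":0.05,"y":-0.26,"z":0.03,"rx":0,"ry":0,"rz":0,"claw":0.2},{"x":0.05,"y":-0.36,"z":0.15,"rx":0,"ry":0,"rz":0,"claw":0.2},{"x":0.04,"y":-0.46,"z":0.3,"rx":0,"ry":0,"rz":0,"claw":0.2},{"x":0.02,"y":-0.56,"z":0.45,"rx":0,"ry":0,"rz":0,"claw":0.2},{"x":0,"y":-0.64,"z":0.56,"rx":0,"ry":0,"rz":0,"claw":0.2}]'
python3 -m pendant '[{"x":-0.02,"y":-0.05,"z":0.03,"rx":0,"ry":0,"rz":0,"claw":0.2},{"x":-0.06,"y":-0.12,"z":0.06,"rx":0,"ry":0,"rz":0,"claw":0.2},{"x":-0.12,"y":-0.2,"z":0.1,"rx":0,"ry":0,"rz":0,"claw":0.2},{"x":-0.18,"y":-0.28,"z":0.14,"rx":0,"ry":0,"rz":0,"claw":0.2},{"x":-0.24,"y":-0.36,"z":0.16,"rx":0,"ry":0,"rz":0,"claw":0.2},{"x":-0.3,"y":-0.43,"z":0.18,"rx":0,"ry":0,"rz":0,"claw":0.2},{"x":-0.34,"y":-0.48,"z":0.18,"rx":0,"ry":0,"rz":0,"claw":0.2},{"x":-0.36,"y":-0.5,"z":0.18,"rx":0,"ry":0,"rz":0,"claw":0.2}]'
python3 - <<'E'
from h import *
P=capture("top");Q=capture("side")
o=np.array([.537,.0904]);a=np.radians(3.63);B=np.array([[np.cos(a),-np.sin(a)],[np.sin(a),np.cos(a)]])
bay=lambda w:((w[:2]-o)@B*1000).round(0)
for n,p in(("top",P),("side",Q)):
    for r in regions_of(p,"rack_center")[:1]:
        m=r["region"].astype(np.uint8);box=cv2.boxPoints(cv2.minAreaRect(cv2.findNonZero(m)));print(n,r["conf"],m.sum(),[bay(atz(p,c,.062)).tolist() for c in box])
    for l,z in(("gate_post",.0965),("green_bottle",.05),("white_bottle",.05)):
        for r in search_frame(p,l)[:2]:print(n,l,r["conf"],np.round(r["centre"]),bay(atz(p,r["centre"],z)),atz(p,r["centre"],z).round(3))
h=cv2.cvtColor(Q["color"],cv2.COLOR_RGB2HSV);m=((h[...,0]>4)&(h[...,0]<16)&(h[...,1]>190)&(h[...,2]>130)).astype(np.uint8)
n,_,st,c=cv2.connectedComponentsWithStats(m);i=1+st[1:,4].argmax();print("orange",st[i],c[i],bay(atz(Q,c[i],.0965)))
w=lambda x,y,z:np.r_[o+B@[x,y],z]
print("expected q=1.45",proj(Q,w(.088,.0993,.0965)))
E
```

```text
time_s: 15.6
tcp_pos: [0.5187, 0.1075, 0.0346]
ee_rot: [[0.19, -0.982, -0.0], [-0.982, -0.19, -0.0], [0.0, 0.0, -1.0]]
wrist_force: [0.9, -1.4, -1.0]
gripper_width: 0.197
gripper_force: 0.7
time_s: 16.6
tcp_pos: [0.5189, -0.0558, 0.1765]
ee_rot: [[0.187, -0.982, 0.002], [-0.982, -0.187, 0.0], [0.0, -0.002, -1.0]]
wrist_force: [1.3, -0.2, 0.7]
gripper_width: 0.2
gripper_force: 0.0
time_s: 17.6
tcp_pos: [0.4279, -0.1792, 0.2192]
ee_rot: [[0.188, -0.982, -0.001], [-0.982, -0.188, 0.0], [-0.0, 0.001, -1.0]]
wrist_force: [-0.2, 0.2, 0.2]
gripper_width: 0.204
gripper_force: 0.0
top 0.59 998 [[-11.0, 182.0], [14.0, 22.0], [-42.0, 12.0], [-66.0, 170.0]]
top gate_post 0.86 [192. 214.] [81. 31.] [0.616 0.126 0.097]
top green_bottle 0.7 [422. 201.] [  83. -473.] [ 0.65  -0.377  0.05 ]
top green_bottle 0.18 [428. 279.] [ -93. -467.] [ 0.474 -0.382  0.05 ]
top white_bottle 0.84 [426. 278.] [ -92. -462.] [ 0.475 -0.376  0.05 ]
side 0.62 6734 [[-16.0, 211.0], [25.0, 25.0], [-51.0, 28.0], [-73.0, 209.0]]
side gate_post 0.77 [201. 359.] [62. 99.] [0.593 0.193 0.097]
side green_bottle 0.65 [320. 188.] [  82. -474.] [ 0.648 -0.377  0.05 ]
side white_bottle 0.73 [406. 205.] [ -95. -446.] [ 0.471 -0.361  0.05 ]
orange [170 337  16  36 349] [176.53295129 353.40687679] [93. 99.]
expected q=1.45 [180.54494877 354.62370202]
```

The measurements all agree:
- **Gate:** the post is at bay (93,99), which is the stop.
- **Rack:** it spans about y = 25 to 180 mm inside the bay.
- **Bottles:** both are where they started.
- **Arm:** it is clear of everything.

```bash
python3 -c "
from station import *
print(finish_job())"
```

```text
the job is handed in; nothing more can be done
None
```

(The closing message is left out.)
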